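Slip the tall tile into the display rack

TASK

Of the two spare celadon tiles, take the tall narrow one out of its wooden foot and slide it down between the two middle tiles of the slotted rack, so that it pushes their feet apart and stands upright on the rack's floor, parallel to them. Lower it all the way down before letting go, and leave the two middle tiles standing in the rack.

Things in the scene. Friction and masses are not known exactly. Their poses are not given: they have to be found in the camera images.
- tall_tile_center (a point): Centre (half-way up) of the tall narrow celadon tile: loose, 60 mm wide (x), 16 thick (y), 150 tall (z, up), 0.35 kg. It starts upright in a fixed wooden foot (87 x 55 x 28 mm high; slot 20 mm deep, floor 8 mm up, 1.5 mm play); its top 130 mm stand free: pinch across y near the top, lift straight up. A like foot, in either place, holds a low wide spare tile (90 wide, 85 tall): not wanted.
- rack: Fixed wooden rack, 110 (x) by 108 mm (y), origin at the centre of its underside, z up. Floor 10 mm thick; four dividers along x rise 60 mm above it. Centre bay 52 mm wide in y, centred on the origin, ended by 10 mm high lips at x = +-48; outer slots hold a tile each. The tall tile belongs mid-bay, width along x, lower edge on the floor: its centre 85 mm above the origin, top 65 mm above the others.
- inner_left_tile_center (a point): Centre of the middle tile on the rack's +y side, loose glazed celadon, 90 (x) by 10 (y) by 85 mm tall (z), 0.18 kg. It leans outward (top to +y) about 12 degrees against a divider of the centre bay. With its twin it forms a V about the rack's centre plane, 42 mm open at the top, 6 mm at the feet, which slide easily apart under a few newtons.
- inner_right_tile_center (a point): Centre of the middle tile on the rack's -y side: the same tile, leaning outward to the rack's -y. Both straighten partly as the feet are pushed apart.
Things that resemble listed ones, but are neither listed nor needed, are in the scene too. Of the things that look like the rack, take the one that is farthest to the robot's right at the start.

How it is judged:
On the way:
1. the tall tile, still held, is down on the rack's floor (within 10 mm) between the two middle tiles (contact force between the fingers and tall_tile above 0.5 N and x of tall_tile_center in the frame of rack between -0.02 and 0.02 m and y of tall_tile_center in the frame of rack between -0.02 and 0.02 m and z of tall_tile_center in the frame of rack between 0.075 and 0.095 m and angle between tall_tile_center's own z axis and vertical below 0.26 rad and angle between the x axis of tall_tile_center and the x axis of rack, either way round below 0.35 rad and y of inner_left_tile_center in the frame of rack between 0.008 and 0.035 m and y of inner_right_tile_center in the frame of rack between -0.035 and -0.008 m), for 0.1 s.
At the end, for the whole second after the job is handed in: The tall tile rests, released, on the floor of the rack's centre bay, between the middle tiles: within 20 mm of its centre along x and y, 10 mm in height, 15 degrees of upright, 20 degrees of parallel. The middle tiles stand in the bay within 20 degrees of upright and 20 mm of centre along x (x of tall_tile_center in the frame of rack between -0.02 and 0.02 m and y of tall_tile_center in the frame of rack between -0.02 and 0.02 m and z of tall_tile_center in the frame of rack between 0.075 and 0.095 m and angle between tall_tile_center's own z axis and vertical below 0.26 rad and angle between the x axis of tall_tile_center and the x axis of rack, either way round below 0.35 rad and y of inner_left_tile_center in the frame of rack between 0.008 and 0.035 m and y of inner_right_tile_center in the frame of rack between -0.035 and -0.008 m and angle between each of inner_left_tile_center, inner_right_tile_center's own z axis and vertical below 0.35 rad and z of inner_left_tile_center in the frame of rack between 0.04 and 0.065 m and x of inner_left_tile_center in the frame of rack between -0.02 and 0.02 m and z of inner_right_tile_center in the frame of rack between 0.04 and 0.065 m and x of inner_right_tile_center in the frame of rack between -0.02 and 0.02 m and linear speed of tall_tile below 0.02 m/s); the robot touches nothing.
It fails at once if a middle tile of the rack is knocked over (more than 35 degrees from upright) (angle between any of inner_left_tile_center, inner_right_tile_center's own z axis and vertical above 0.61 rad).
It also fails if it takes over 38 s, if anything falls off the work surface, if the arm or the gripper's body presses on something with over 40 N, if the wrist force passes 120 N, or if a joint passes its speed limit or range.

ROBOT

A 7-joint arm with a two-finger parallel gripper is mounted at the origin on the work surface. World frame = base frame: x ahead of the robot, y to its left, z up, the work surface at z = 0. Lengths are in m, angles in rad, forces in N, time in s.
With the tool pointing down it reaches from about 0.4 to 0.875 m from the base axis. Payload 19.3 kg.
Tool frame: the origin (TCP) lies at the very end of the fingers, on their centre line; the grasp point (between the pads) lies 19 mm behind it; z points along the fingers, y is the direction in which the jaws open and shut (so a half turn about z gives the same grasp; the last joint's range is limited). The gripper opens to 85 mm and grips with 20 to 120 N. Pads are 22 mm wide; open, the fingers measure 114 mm over their backs; the gripper's body (76 mm by 85 mm) begins 54 mm behind the grasp point. The pads swing forward as they close: fully open they stand 13 mm farther back than shut.
Start: joints at [1.192, 0.521, -0.036, 1.599, 0.021, 1.021, -0.113], TCP at [0.19, -0.595, 0.231] pointing down, gripper open.
Joint ranges: [-2.91, 2.91], [-0.3, 2.13], [-1.5, 1.42], [0.17, 2.43], [-1.26, 4.41], [0.16, 1.93], [-2.52, 2.52]. Speed limits (rad/s): [1.89, 1.89, 2.39, 2.39, 3.01, 3.01, 3.01].

INTERFACE

Orientations are given as [roll, pitch, yaw] about the fixed x, y, z axes, in that order (R = Rz(yaw) Ry(pitch) Rx(roll)).
In Python, from workcell import bot gives the robot as it stands.
- The arm moves only by the tool apply_moves, never from a script. Its argument "commands" is a list of rows, each an object with "travel": the shift along the tool's x, y, z in m, a list of three; "twist": the turn, a rotation vector about the tool's x, y, z in degrees, a list of three; "claw": the finger opening in m, from 0 to 0.0854. A call has 1 to 10 rows; each row is the pose to reach, as a shift and turn from the pose commanded when the call began, along the tool's axes at that moment; what a row does not reach only later rows make up. A row lasts 1/10 s, in which the tool goes at most 50 mm and 8.59 degrees, less where a joint would pass 70% of its speed; a pose out of reach is approached as far as the arm can. A call with a gripper value outside its range is refused whole. The fingers move at their own pace and stop on an object; "force" is the grip in N (left out, the last holds). Time passes only in rows, so rows that repeat a pose let the fingers close. It gives the time, the measured TCP pose, the force and the opening at its end, in the units of the state.
- bot.observe(): the state, without advancing time (a new reading comes with each control period).
- bot.grab_frame(name): name is "scene" or "top" or "wrist"; returns a dict with "frame" (384x512x3 uint8, blue, green, red), "fx", "fy", "cx", "cy" (pixels), "pose" (4x4, takes a point from camera to world coordinates); the wrist camera has in their place "tool_from_camera" (4x4, takes a point from camera to tool coordinates, whose origin is the TCP and whose axes are the flange's). Camera axes: x right, y up, looking along -z (the intrinsics and any distortion apply to the point x, -y, -z); pixel columns grow to the right and rows downward; lengths in m; the calibration is good to about 2 mm. A picture is of the moment at which its call begins: read the wrist's pose just before it. There is no depth.
- bot.job_done(): hands the job in, once; it reports no verdict.
The state is a dict: "clock": time; "qpos": joint angles; "qd": joint speeds; "joint_efforts": joint torques, N m; "position": TCP position; "tool_rot": TCP orientation; "force": force on the tool from outside, world axes, zero at the start; "moment": the same for the moment, N m; "grip_width": finger opening in m.
Only numpy, scipy, OpenCV 4.12 (cv2) and the standard library are available. Lean on these libraries where they do the work, as an engineer would, in place of code of your own. Each camera call takes 0.05 s, during which the arm holds its last target.

## Working session

There is one attempt and no reset: what is moved stays moved. The work goes in short steps, Python scripts to look and compute and a tool call to move; the robot and the scene stay as the last step left them, time stands still between calls to the robot, and variables do not carry over. Pictures are saved under pics/ and viewed, and the job is handed in when it is done.

Besides the shell and the picture viewer there is one more tool, called after "Call:" by a JSON object that holds its "name" and its "arguments". apply_moves: Moves the arm, as the interface text tells. Its arguments: {"type":"object","properties":{"commands":{"type":"array"},"force":{"type":"number"}},"required":["commands"]}

```bash
mkdir -p pics; ls
cat > h.py <<'E'
import numpy as np,cv2
from workcell import bot
def snap(n,tag):
    f=bot.grab_frame(n); cv2.imwrite(f'pics/{tag}.png',f['frame']); np.savez(f'pics/{tag}.npz',**{k:v for k,v in f.items()}); return f
E
python3 - <<'E'
from h import *
print(bot.observe())
for n in('scene','top'):
    f=snap(n,n+'0'); print({k:(v if k!='frame' else 0) for k,v in f.items()})
E
```

```text
pics
{'clock': 0.0, 'qpos': array([ 1.1918264 ,  0.52200957, -0.03632892,  1.5999923 ,  0.02119495,
        1.02107283, -0.11279356]), 'qd': array([ 1.29697280e-03, -1.34627947e-03, -1.72767062e-03,  3.61298218e-04,
       -1.54094036e-03, -7.75379128e-04, -4.69712230e-05]), 'joint_efforts': array([-7.10278437e-04, -9.27102900e+01,  1.97971545e+00, -3.69932842e+01,
        1.78201793e-02,  8.23738519e-03, -2.33488117e-05]), 'position': array([ 0.18979945, -0.5951448 ,  0.2307341 ]), 'tool_rot': array([-3.14049774e+00,  7.20036679e-05,  3.08764822e-01]), 'force': array([-0.40784606, -0.84513994,  0.23537844]), 'moment': array([ 0.03343283, -0.03694915,  0.02835171]), 'grip_width': 0.08550989928241733}
{'frame': 0, 'fx': 451.15263176955057, 'fy': 451.15263176955057, 'cx': 249.38412316686063, 'cy': 190.47909253392606, 'pose': array([[ 0.25135093, -0.71321279,  0.65433189,  1.24675353],
       [ 0.96780618,  0.19440622, -0.15986686, -0.12222762],
       [-0.01318709,  0.67344913,  0.73911593,  0.79837889],
       [ 0.        ,  0.        ,  0.        ,  1.        ]])}
{'frame': 0, 'fx': 475.06790347871004, 'fy': 475.06790347871004, 'cx': 256.73819527720406, 'cy': 189.10529149301627, 'pose': array([[-0.00569941,  0.99830416, -0.05793379,  0.51617538],
       [-0.99997148, -0.00540263,  0.00527794,  0.02780256],
       [ 0.00495599,  0.05796222,  0.99830648,  1.08597212],
       [ 0.        ,  0.        ,  0.        ,  1.        ]])}
```

View pics/scene0.png

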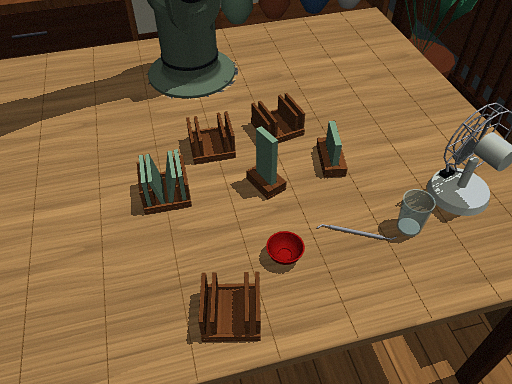

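View pics/top0.png

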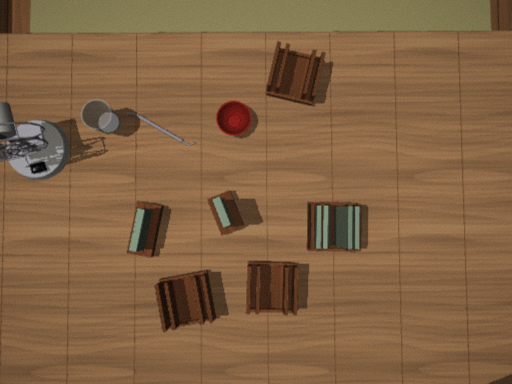

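Run:
```python
import cv2,numpy as np
t=cv2.imread('pics/top0.png'); s=cv2.imread('pics/scene0.png')
a=cv2.resize(t[190:260,295:375],None,fx=7,fy=7,interpolation=2)
b=cv2.resize(t[180:245,195:255],None,fx=7,fy=7,interpolation=2)
c=np.zeros((490,980,3),np.uint8)+0; c[:a.shape[0],:a.shape[1]]=a; c[:b.shape[0],560:560+b.shape[1]]=b
cv2.imwrite('pics/c0.png',cv2.resize(c,(800,400)))
a=cv2.resize(s[140:220,125:205],(400,400),interpolation=2)
b=cv2.resize(s[120:200,230:310],(400,400),interpolation=2)
cv2.imwrite('pics/c1.png',np.hstack([a,b]))
```

```text
(no output)
```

View pics/c0.png

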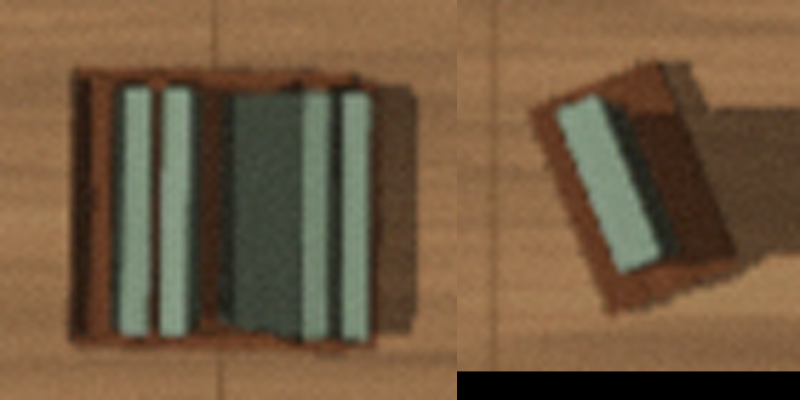

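View pics/c1.png

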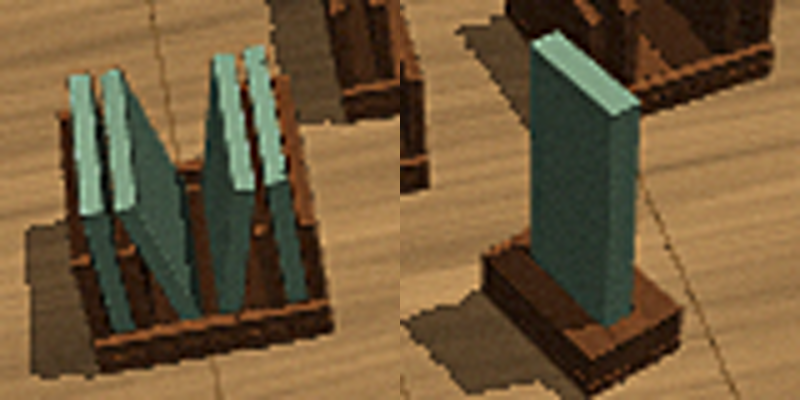

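```bash
cat >> h.py <<'E'
def ray(f,u,v):
    d=np.array([(u-f['cx'])/f['fx'],-(v-f['cy'])/f['fy'],-1.]); P=f['pose']; return P[:3,3],P[:3,:3]@d
def toz(f,u,v,z):
    o,d=ray(f,u,v); return o+d*(z-o[2])/d[2]
def tops(f,box,zs,vmin,lo=12):
    fr=f['frame'] ; x0,x1,y0,y1=box; h=cv2.cvtColor(fr,cv2.COLOR_BGR2HSV)
    m=cv2.inRange(h,(60,30,vmin),(95,160,255)); k=np.zeros_like(m);k[y0:y1,x0:x1]=m[y0:y1,x0:x1]
    out=[]
    for c in cv2.findContours(k,cv2.RETR_EXTERNAL,cv2.CHAIN_APPROX_NONE)[0]:
        if cv2.contourArea(c)<lo: continue
        M=np.zeros_like(k); cv2.drawContours(M,[c],-1,255,-1); ys,xs=np.nonzero(M&k)
        p=np.array([toz(f,u,v,zs)[:2] for u,v in zip(xs,ys)]); mu=p.mean(0); w,V=np.linalg.eigh(np.cov((p-mu).T))
        v=V[:,1]; v=v*np.sign(v[0]); out.append((mu,np.degrees(np.arctan2(v[1],v[0])),np.sqrt(12*w[::-1]),len(xs),(xs.mean(),ys.mean())))
    return out
E
python3 - <<'E'
from h import *
np.set_printoptions(precision=4,suppress=True)
for n,bt,br in(('top',(195,255,180,245),(295,375,190,260)),('scene',(230,310,120,200),(125,205,140,220))):
    f=dict(np.load(f'pics/{n}0.npz'))
    print(n)
    for o in tops(f,bt,.158,120):print('T',o)
    for o in tops(f,br,.095,120):print('R',o)
E
```

```text
top
scene
T (array([0.5302, 0.0936]), np.float64(21.814512948263516), array([0.059 , 0.0145]), 114, (np.float64(266.6140350877193), np.float64(134.2719298245614)))
R (array([ 0.4975, -0.184 ]), np.float64(-1.8752541900343278), array([0.0913, 0.0087]), 106, (np.float64(141.67924528301887), np.float64(168.66037735849056)))
R (array([ 0.4989, -0.1696]), np.float64(-1.910843616395337), array([0.0875, 0.0082]), 100, (np.float64(148.28), np.float64(167.86)))
R (array([ 0.5   , -0.1183]), np.float64(-1.5407576219776191), array([0.089 , 0.0084]), 102, (np.float64(171.34313725490196), np.float64(163.9313725490196)))
R (array([ 0.5003, -0.1043]), np.float64(-1.7443592005300301), array([0.0871, 0.0085]), 99, (np.float64(177.58585858585857), np.float64(162.84848484848484)))
```

Run:
```python
from h import *
np.set_printoptions(precision=4,suppress=True)
f=dict(np.load(f'pics/top0.npz'))
h=cv2.cvtColor(f['frame'],cv2.COLOR_BGR2HSV); print(h[227,318:364].tolist()); print(h[205,210:235].tolist())
for vm in (95,105):
    for o in tops(f,(195,255,180,245),.158,vm):print('T',o)
    for o in tops(f,(295,375,190,260),.095,vm):print('R',o)
```

```text
[[54, 37, 144], [53, 39, 139], [56, 41, 138], [23, 67, 80], [11, 119, 62], [49, 33, 130], [56, 36, 149], [56, 40, 153], [55, 41, 151], [53, 44, 116], [48, 50, 66], [38, 43, 47], [15, 135, 49], [14, 146, 61], [11, 137, 56], [18, 130, 47], [33, 59, 43], [36, 62, 41], [47, 40, 57], [49, 40, 70], [45, 50, 71], [49, 42, 67], [44, 41, 68], [46, 55, 70], [43, 34, 67], [48, 47, 71], [41, 40, 70], [45, 44, 69], [44, 44, 75], [46, 52, 73], [53, 43, 124], [54, 38, 129], [54, 47, 131], [53, 43, 125], [50, 40, 77], [39, 65, 51], [52, 51, 55], [51, 40, 126], [57, 38, 142], [52, 40, 142], [57, 38, 140], [41, 59, 86], [13, 132, 62], [11, 129, 67], [14, 121, 84], [13, 129, 91]]
[[11, 155, 105], [12, 162, 93], [10, 168, 97], [11, 143, 100], [26, 45, 118], [52, 39, 144], [53, 39, 149], [56, 36, 149], [50, 38, 148], [56, 38, 147], [55, 39, 149], [53, 39, 150], [54, 45, 135], [49, 48, 74], [33, 69, 37], [27, 57, 40], [19, 91, 45], [12, 147, 59], [11, 160, 62], [13, 159, 56], [8, 147, 59], [12, 170, 57], [12, 157, 60], [13, 167, 58], [10, 158, 58]]
```

```bash
sed -i 's/(60,30,vmin)/(38,25,vmin)/' h.py
python3 - <<'E'
from h import *
np.set_printoptions(precision=4,suppress=True)
for n,bt,br in(('top',(195,255,180,245),(295,375,190,260)),('scene',(230,310,120,200),(125,205,140,220))):
    f=dict(np.load(f'pics/{n}0.npz'))
    for o in tops(f,bt,.158,100):print('T',o)
    for o in tops(f,br,.095,100):print('R',o)
E
```

```text
T (array([0.5262, 0.0927]), np.float64(21.47484807292525), array([0.0586, 0.0148]), 228, (np.float64(221.09649122807016), np.float64(211.74561403508773)))
R (array([ 0.4934, -0.1848]), np.float64(-1.3457095176286555), array([0.0888, 0.0083]), 172, (np.float64(356.54651162790697), np.float64(227.0639534883721)))
R (array([ 0.4934, -0.1701]), np.float64(-1.0937649036881274), array([0.0889, 0.0081]), 171, (np.float64(349.51461988304095), np.float64(227.12865497076024)))
R (array([ 0.4932, -0.1193]), np.float64(-1.845667869644607), array([0.0857, 0.0096]), 195, (np.float64(325.1179487179487), np.float64(227.37948717948717)))
R (array([ 0.4928, -0.1052]), np.float64(-1.5928392690721864), array([0.0892, 0.0089]), 181, (np.float64(318.3370165745856), np.float64(227.59116022099448)))
T (array([0.5297, 0.0936]), np.float64(21.71654227277847), array([0.06  , 0.0151]), 126, (np.float64(266.53968253968253), np.float64(134.14285714285714)))
R (array([ 0.4972, -0.184 ]), np.float64(-1.6110990220678578), array([0.0902, 0.0092]), 118, (np.float64(141.65254237288136), np.float64(168.57627118644066)))
R (array([ 0.4982, -0.1696]), np.float64(-1.7449461556964254), array([0.0884, 0.0088]), 111, (np.float64(148.2072072072072), np.float64(167.67567567567568)))
R (array([ 0.5011, -0.1184]), np.float64(-1.4490074772531611), array([0.0891, 0.009 ]), 111, (np.float64(171.3783783783784), np.float64(164.27927927927928)))
R (array([ 0.4993, -0.1042]), np.float64(-2.0458783527001287), array([0.0883, 0.0091]), 109, (np.float64(177.54128440366972), np.float64(162.55963302752295)))
```

```bash
cat >> h.py <<'E'
from scipy.spatial.transform import Rotation as Ro
def pose():
    s=bot.observe(); return s,np.array(s['position']),Ro.from_euler('xyz',s['tool_rot'])
def go(x,y,z,yawdeg):
    s,p,R=pose(); G=Ro.from_euler('xyz',[np.pi,0,np.radians(yawdeg)])
    print('t',s['clock'],'travel',np.round(R.inv().apply(np.array([x,y,z])-p),4),'twist',np.round(np.degrees((R.inv()*G).as_rotvec()),2),'w',s['grip_width'])
E
python3 - <<'E'
from h import *
go(.45,-.3,.25,21.6); go(.528,.093,.25,21.6)
E
```

```text
t 0.1 travel [ 0.3376 -0.2022 -0.019 ] twist [-0.06 -0.   -3.91] w 0.0853715011593932
t 0.1 travel [ 0.5313 -0.5529 -0.0187] twist [-0.06 -0.   -3.91] w 0.0853715011593932
```

Things that could be taken for the targets (top view):
- **Racks:** (335,227), (272,288), (186,300) and (297,75). The one farthest right is (335,227), which holds the four tiles.
- **Spare tiles:** (221,212) is narrow and tall; (140,230) is low and wide. The crops confirm the tall one at (221,212) and the V-shaped pair in the rack.

Call:
{"name": "apply_moves", "arguments": {"commands": [{"travel":[0.338,-0.202,-0.019],"twist":[0,0,-3.9],"claw":0.085},{"travel":[0.338,-0.202,-0.019],"twist":[0,0,-3.9],"claw":0.085},{"travel":[0.338,-0.202,-0.019],"twist":[0,0,-3.9],"claw":0.085},{"travel":[0.338,-0.202,-0.019],"twist":[0,0,-3.9],"claw":0.085},{"travel":[0.338,-0.202,-0.019],"twist":[0,0,-3.9],"claw":0.085},{"travel":[0.338,-0.202,-0.019],"twist":[0,0,-3.9],"claw":0.085},{"travel":[0.338,-0.202,-0.019],"twist":[0,0,-3.9],"claw":0.085},{"travel":[0.338,-0.202,-0.019],"twist":[0,0,-3.9],"claw":0.085},{"travel":[0.338,-0.202,-0.019],"twist":[0,0,-3.9],"claw":0.085},{"travel":[0.338,-0.202,-0.019],"twist":[0,0,-3.9],"claw":0.085}]}}

```text
clock: 1.1
position: [0.4509, -0.2996, 0.2501]
tool_rot: [-3.141, 0.0, 0.379]
force: [-0.9, -0.6, -0.7]
grip_width: 0.0848
```

Run:
```python
from h import *
go(.528,.093,.25,21.6); print(bot.observe()['qpos'],bot.observe()['position'])
```

```text
t 1.1 travel [ 2.168e-01 -3.362e-01  1.000e-04] twist [-0.02  0.02  0.1 ] w 0.08484610811684097
[ 0.60103937  0.37149255 -0.16303462  1.79403584  0.07092554  0.98218462
 -0.78255864] [ 0.45090552 -0.2995716   0.2500704 ]
```

Run:
```python
from h import *
f=snap('wrist','w0'); print(f['fx'],f['cx'],f['cy']);print(f['tool_from_camera'])
```

```text
267.00997156103983 255.1847700258983 189.37104724170572
[[ 9.28830176e-04  9.56337838e-01  2.92262000e-01  7.50744636e-02]
 [ 9.99999223e-01 -1.13109843e-03  5.23101781e-04  4.67120582e-05]
 [ 8.30839115e-04  2.92261287e-01 -9.56338146e-01 -1.42958932e-01]
 [ 0.00000000e+00  0.00000000e+00  0.00000000e+00  1.00000000e+00]]
```

View pics/w0.png

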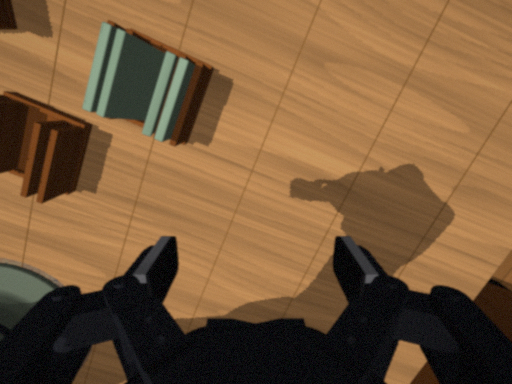

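The wrist view shows the rack at about (150,80) with its four tile tops. I'll measure from here too.

```bash
cat >> h.py <<'E'
def wf(tag):
    s,p,R=pose(); f=snap('wrist',tag); T=np.eye(4);T[:3,:3]=R.as_matrix();T[:3,3]=p; f['pose']=T@f['tool_from_camera']; return f
E
python3 - <<'E'
from h import *
np.set_printoptions(precision=4,suppress=True)
f=wf('w1')
for o in tops(f,(70,220,10,150),.095,110):print(o)
E
```

```text
(array([ 0.4957, -0.1851]), np.float64(-1.6068320177479753), array([0.088 , 0.0094]), 785, (np.float64(169.85732484076433), np.float64(97.30191082802548)))
(array([ 0.4965, -0.1712]), np.float64(-1.5261124348653603), array([0.0869, 0.0096]), 813, (np.float64(157.22263222632228), np.float64(91.43788437884379)))
(array([ 0.4974, -0.1197]), np.float64(-1.6222695837982417), array([0.0881, 0.0084]), 755, (np.float64(108.99205298013246), np.float64(70.92185430463576)))
(array([ 0.4979, -0.1055]), np.float64(-1.5808837400319726), array([0.0881, 0.0086]), 792, (np.float64(95.33080808080808), np.float64(64.78914141414141)))
```

Call:
{"name": "apply_moves", "arguments": {"commands": [{"travel":[0.217,-0.336,0],"twist":[0,0,0],"claw":0.085},{"travel":[0.217,-0.336,0],"twist":[0,0,0],"claw":0.085},{"travel":[0.217,-0.336,0],"twist":[0,0,0],"claw":0.085},{"travel":[0.217,-0.336,0],"twist":[0,0,0],"claw":0.085},{"travel":[0.217,-0.336,0],"twist":[0,0,0],"claw":0.085},{"travel":[0.217,-0.336,0],"twist":[0,0,0],"claw":0.085},{"travel":[0.217,-0.336,0],"twist":[0,0,0],"claw":0.085},{"travel":[0.217,-0.336,0],"twist":[0,0,0],"claw":0.085},{"travel":[0.217,-0.336,0],"twist":[0,0,0],"claw":0.085},{"travel":[0.217,-0.336,0],"twist":[0,0,0],"claw":0.085}]}}

```text
clock: 2.2
position: [0.5287, 0.0917, 0.2499]
tool_rot: [3.142, 0.001, 0.377]
force: [0.0, -1.4, 0.2]
grip_width: 0.0847
```

Run:
```python
from h import *
np.set_printoptions(precision=4,suppress=True)
f=wf('w2')
for o in tops(f,(0,511,0,383),.158,110,60):print(o)
go(.528,.093,.123,21.6);print(bot.observe()['position'])
```

```text
(array([0.5301, 0.0936]), np.float64(21.358275452549595), array([0.0575, 0.0148]), 958, (np.float64(253.88413361169103), np.float64(190.20563674321502)))
(array([0.5168, 0.2396]), np.float64(-11.105311485324519), array([0.0694, 0.0117]), 1061, (np.float64(93.54099905749293), np.float64(144.9085768143261)))
t 2.25 travel [ 0.0004 -0.0026  0.127 ] twist [ 0.03  0.05 -0.1 ] w 0.08496908229156544
[0.5287 0.0905 0.25  ]
```

View pics/w2.png

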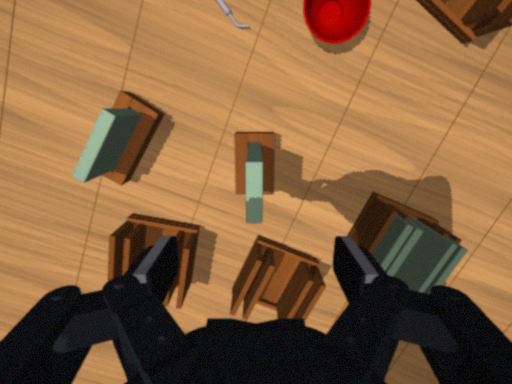

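The wrist view shows the tall tile's top at (254,190), lined up between the fingers. That gives (0.529, 0.093) with yaw 21.5°, in agreement with the other views.

Call:
{"name": "apply_moves", "arguments": {"commands": [{"travel":[0.001,-0.002,0.03],"twist":[0,0,0],"claw":0.085},{"travel":[0.001,-0.002,0.06],"twist":[0,0,0],"claw":0.085},{"travel":[0.001,-0.002,0.09],"twist":[0,0,0],"claw":0.085},{"travel":[0.001,-0.002,0.115],"twist":[0,0,0],"claw":0.085},{"travel":[0.001,-0.002,0.127],"twist":[0,0,0],"claw":0.085},{"travel":[0.001,-0.002,0.127],"twist":[0,0,0],"claw":0.085}]}}

```text
clock: 2.85
position: [0.5284, 0.0926, 0.1223]
tool_rot: [3.142, 0.002, 0.375]
force: [0.1, -0.2, 1.0]
grip_width: 0.0849
```

Call:
{"name": "apply_moves", "arguments": {"commands": [{"travel":[0,0,0],"twist":[0,0,0],"claw":0.04},{"travel":[0,0,0],"twist":[0,0,0],"claw":0.03},{"travel":[0,0,0],"twist":[0,0,0],"claw":0.02},{"travel":[0,0,0],"twist":[0,0,0],"claw":0.01},{"travel":[0,0,0],"twist":[0,0,0],"claw":0.0},{"travel":[0,0,0],"twist":[0,0,0],"claw":0.0},{"travel":[0,0,0],"twist":[0,0,0],"claw":0.0},{"travel":[0,0,0],"twist":[0,0,0],"claw":0.0}], "force": 40}}

```text
clock: 3.65
position: [0.5292, 0.0941, 0.1238]
tool_rot: [3.141, -0.001, 0.377]
force: [-1.2, -1.6, 7.4]
grip_width: 0.0155
```

Run:
```python
from h import *
s=bot.observe();print({k:np.round(v,4) for k,v in s.items() if k in('clock','position','tool_rot','force','moment','grip_width')})
snap('wrist','w3')
```

```text
{'clock': np.float64(3.65), 'position': array([0.5292, 0.0941, 0.1238]), 'tool_rot': array([ 3.1413e+00, -6.0000e-04,  3.7670e-01]), 'force': array([-1.1966, -1.5843,  7.4325]), 'moment': array([-0.2661,  0.2468, -0.0288]), 'grip_width': np.float64(0.0155)}
```

View pics/w3.png

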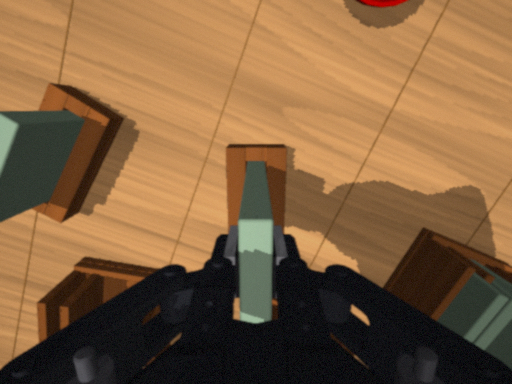

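The tile is gripped (width 15.5 mm). In the wrist view its top edge is centred on column 256. Now I'll lift it straight up.

Call:
{"name": "apply_moves", "arguments": {"commands": [{"travel":[0,0,-0.005],"twist":[0,0,0],"claw":0},{"travel":[0,0,-0.015],"twist":[0,0,0],"claw":0},{"travel":[0,0,-0.03],"twist":[0,0,0],"claw":0},{"travel":[0,0,-0.05],"twist":[0,0,0],"claw":0},{"travel":[0,0,-0.07],"twist":[0,0,0],"claw":0},{"travel":[0,0,-0.09],"twist":[0,0,0],"claw":0},{"travel":[0,0,-0.11],"twist":[0,0,0],"claw":0},{"travel":[0,0,-0.125],"twist":[0,0,0],"claw":0},{"travel":[0,0,-0.13],"twist":[0,0,0],"claw":0},{"travel":[0,0,-0.13],"twist":[0,0,0],"claw":0}], "force": 60}}

```text
clock: 4.7
position: [0.529, 0.0943, 0.2539]
tool_rot: [3.141, -0.001, 0.377]
force: [0.9, -0.4, -4.6]
grip_width: 0.0153
```

Run:
```python
from h import *
np.set_printoptions(precision=4,suppress=True)
s=bot.observe();print({k:np.round(v,4) for k,v in s.items() if k in('clock','position','tool_rot','force','moment','grip_width')})
f=wf('w4'); z=s['position'][2]+.035
for o in tops(f,(190,320,150,330),z,110,60):print(o)
go(.4965,-.145,.255,-1.6)
snap('scene','s4')
```

```text
{'clock': np.float64(4.7), 'position': array([0.529 , 0.0943, 0.2539]), 'tool_rot': array([ 3.1414, -0.001 ,  0.3768]), 'force': array([ 0.88  , -0.3521, -4.645 ]), 'moment': array([ 0.0086, -0.033 , -0.0313]), 'grip_width': np.float64(0.0153)}
(array([0.5321, 0.0955]), np.float64(21.33066581521942), array([0.0557, 0.0145]), 3195, (np.float64(255.083255086072), np.float64(267.86165884194054)))
t 4.75 travel [-0.1179  0.2105 -0.0018] twist [ 0.    0.01 23.19] w 0.015269443221705285
```

View pics/w4.png

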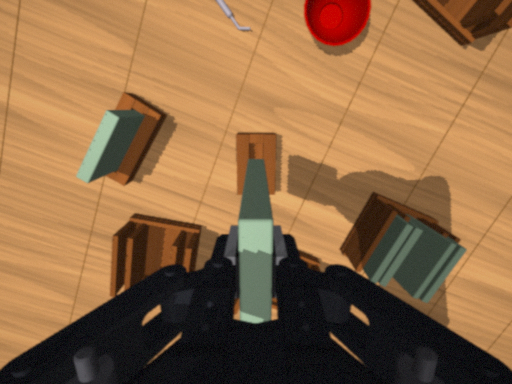

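View pics/s4.png

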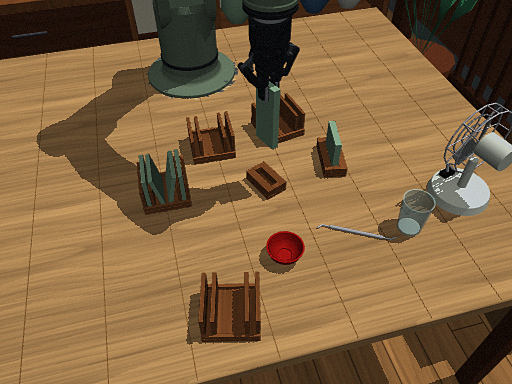

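The tile is lifted out cleanly and hangs upright at column 256. The foot is empty. Next I carry it over the rack.

Call:
{"name": "apply_moves", "arguments": {"commands": [{"travel":[-0.006,0.01,0],"twist":[0,0,1],"claw":0},{"travel":[-0.018,0.032,0],"twist":[0,0,3.5],"claw":0},{"travel":[-0.034,0.06,0],"twist":[0,0,6.5],"claw":0},{"travel":[-0.051,0.09,0],"twist":[0,0,10],"claw":0},{"travel":[-0.068,0.12,0],"twist":[0,0,13.5],"claw":0},{"travel":[-0.085,0.15,0],"twist":[0,0,17],"claw":0},{"travel":[-0.101,0.178,0],"twist":[0,0,20],"claw":0},{"travel":[-0.112,0.198,0],"twist":[0,0,22],"claw":0},{"travel":[-0.118,0.208,0],"twist":[0,0,23.2],"claw":0},{"travel":[-0.119,0.21,0],"twist":[0,0,23.2],"claw":0}]}}

```text
clock: 5.8
position: [0.4948, -0.1461, 0.2529]
tool_rot: [3.141, 0.001, -0.031]
force: [-0.5, 0.0, -3.5]
grip_width: 0.0152
```

Call:
{"name": "apply_moves", "arguments": {"commands": [{"travel":[0,0,0],"twist":[0,0,0],"claw":0},{"travel":[0,0,0],"twist":[0,0,0],"claw":0}]}}

```text
clock: 6.0
position: [0.4957, -0.1436, 0.2531]
tool_rot: [-3.141, 0.0, -0.026]
force: [1.2, 0.3, -3.7]
grip_width: 0.0152
```

Run:
```python
from h import *
np.set_printoptions(precision=4,suppress=True)
f=wf('w5'); s=bot.observe(); z=s['position'][2]+.035
for o in tops(f,(190,320,150,330),z,110,60):print(o)
for o in tops(f,(0,511,0,383),.095,110,60):print('R',o)
go(.495,-.145,.130,-1.6)
g=snap('scene','s5');t=snap('top','t5')
a=cv2.resize(g['frame'][80:220,90:230],(400,400),interpolation=2);b=cv2.resize(t['frame'][160:300,265:405],(400,400),interpolation=2)
cv2.imwrite('pics/c5.png',np.hstack([a,b]))
```

```text
(array([ 0.4985, -0.1436]), np.float64(-1.3334870361433389), array([0.0562, 0.0144]), 3176, (np.float64(255.22638539042822), np.float64(268.8145465994962)))
(array([ 0.5408, -0.1596]), np.float64(-1.941176772860801), array([0.0273, 0.0029]), 413, (np.float64(290.9370460048426), np.float64(181.05811138014528)))
(array([ 0.5406, -0.1544]), np.float64(-2.6577453163282296), array([0.0275, 0.003 ]), 397, (np.float64(278.45591939546597), np.float64(181.88413098236776)))
(array([ 0.5421, -0.1361]), np.float64(-1.0814677660435024), array([0.0263, 0.0036]), 522, (np.float64(234.6455938697318), np.float64(179.5785440613027)))
(array([ 0.5423, -0.1311]), np.float64(-1.6622216857578846), array([0.0264, 0.0034]), 493, (np.float64(222.8133874239351), np.float64(179.31034482758622)))
R (array([ 0.3691, -0.1401]), np.float64(-1.3334870361433382), array([0.1568, 0.0401]), 3176, (np.float64(255.22638539042822), np.float64(268.8145465994962)))
R (array([ 0.4972, -0.1849]), np.float64(-1.4821539392444283), array([0.0934, 0.0086]), 532, (np.float64(291.2105263157895), np.float64(172.53383458646616)))
R (array([ 0.4987, -0.1701]), np.float64(-1.002744039639862), array([0.096 , 0.0112]), 542, (np.float64(278.35239852398524), np.float64(171.52767527675277)))
R (array([ 0.4988, -0.1055]), np.float64(-1.6152866976295959), array([0.0875, 0.0094]), 598, (np.float64(222.59030100334448), np.float64(172.94481605351172)))
R (array([ 0.4984, -0.1194]), np.float64(-1.3749237210106977), array([0.0879, 0.01  ]), 638, (np.float64(234.5282131661442), np.float64(172.93573667711598)))
t 6.05 travel [-0.0007  0.0014  0.1232] twist [-0.02  0.    0.1 ] w 0.015430232606077983
```

View pics/c5.png

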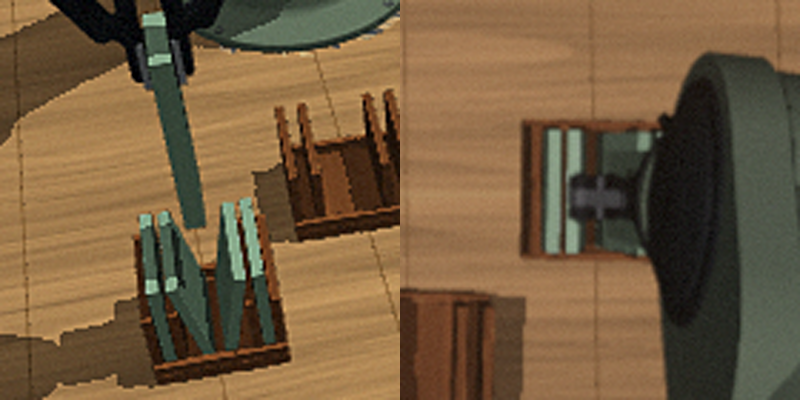

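View pics/w5.png

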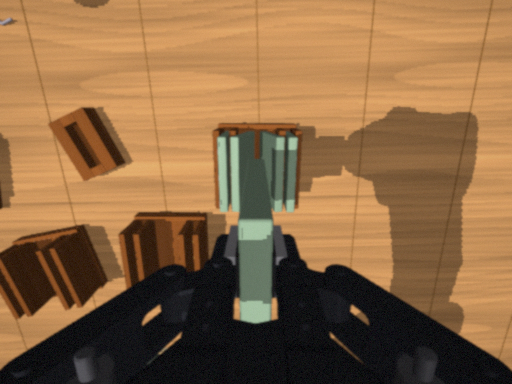

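The rack centre measures (0.498, -0.145) and the tile (0.4985, -0.144), so it is centred over the V. I'll lower it in stages.

Call:
{"name": "apply_moves", "arguments": {"commands": [{"travel":[0,0.0005,0.01],"twist":[0,0,0],"claw":0},{"travel":[0,0.0005,0.025],"twist":[0,0,0],"claw":0},{"travel":[0,0.0005,0.04],"twist":[0,0,0],"claw":0},{"travel":[0,0.0005,0.055],"twist":[0,0,0],"claw":0},{"travel":[0,0.0005,0.067],"twist":[0,0,0],"claw":0},{"travel":[0,0.0005,0.078],"twist":[0,0,0],"claw":0},{"travel":[0,0.0005,0.086],"twist":[0,0,0],"claw":0},{"travel":[0,0.0005,0.092],"twist":[0,0,0],"claw":0},{"travel":[0,0.0005,0.095],"twist":[0,0,0],"claw":0},{"travel":[0,0.0005,0.095],"twist":[0,0,0],"claw":0}]}}

```text
clock: 7.15
position: [0.4955, -0.1453, 0.1581]
tool_rot: [-3.142, 0.0, -0.028]
force: [0.4, -0.3, -3.9]
grip_width: 0.0153
```

Run:
```python
from h import *
np.set_printoptions(precision=4,suppress=True)
s=bot.observe();print({k:np.round(v,4) for k,v in s.items() if k in('clock','position','tool_rot','force','moment','grip_width')})
f=wf('w6');g=snap('scene','s6')
a=cv2.resize(g['frame'][100:220,100:220],(400,400),interpolation=2);b=cv2.resize(f['frame'][70:270,156:356],(400,400),interpolation=2)
cv2.imwrite('pics/c6.png',np.hstack([a,b]))
```

```text
{'clock': np.float64(7.15), 'position': array([ 0.4955, -0.1453,  0.1581]), 'tool_rot': array([-3.1415,  0.0001, -0.0281]), 'force': array([ 0.4398, -0.2721, -3.8674]), 'moment': array([-0.0101,  0.039 ,  0.0538]), 'grip_width': np.float64(0.0153)}
```

View pics/c6.png

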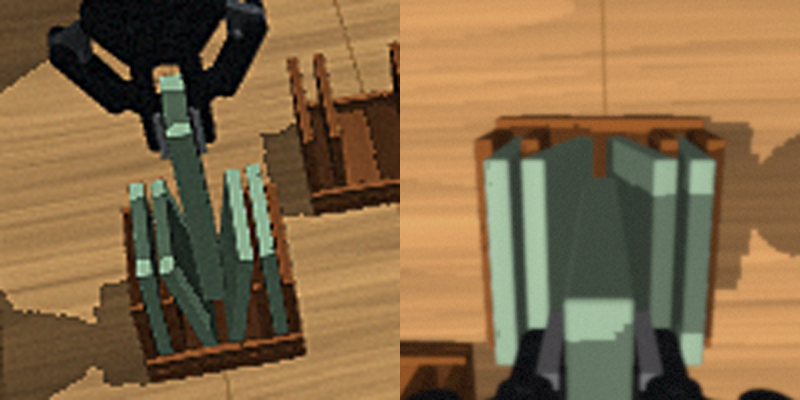

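The tile is inside the V, centred, and not touching anything yet (force unchanged). From here I lower it slowly.

Call:
{"name": "apply_moves", "arguments": {"commands": [{"travel":[0,0,0.003],"twist":[0,0,0],"claw":0},{"travel":[0,0,0.005],"twist":[0,0,0],"claw":0},{"travel":[0,0,0.007],"twist":[0,0,0],"claw":0},{"travel":[0,0,0.009],"twist":[0,0,0],"claw":0},{"travel":[0,0,0.011],"twist":[0,0,0],"claw":0},{"travel":[0,0,0.013],"twist":[0,0,0],"claw":0},{"travel":[0,0,0.015],"twist":[0,0,0],"claw":0},{"travel":[0,0,0.017],"twist":[0,0,0],"claw":0},{"travel":[0,0,0.019],"twist":[0,0,0],"claw":0},{"travel":[0,0,0.02],"twist":[0,0,0],"claw":0}]}}

```text
clock: 8.25
position: [0.4954, -0.1453, 0.1381]
tool_rot: [-3.142, 0.0, -0.028]
force: [-0.2, -0.1, -3.5]
grip_width: 0.0155
```

Call:
{"name": "apply_moves", "arguments": {"commands": [{"travel":[0,0,0.002],"twist":[0,0,0],"claw":0},{"travel":[0,0,0.004],"twist":[0,0,0],"claw":0},{"travel":[0,0,0.006],"twist":[0,0,0],"claw":0},{"travel":[0,0,0.008],"twist":[0,0,0],"claw":0},{"travel":[0,0,0.009],"twist":[0,0,0],"claw":0},{"travel":[0,0,0.009],"twist":[0,0,0],"claw":0}]}}

```text
clock: 8.85
position: [0.4954, -0.1453, 0.1291]
tool_rot: [-3.142, 0.0, -0.028]
force: [-0.2, 0.9, -3.2]
grip_width: 0.0152
```

Run:
```python
from h import *
np.set_printoptions(precision=4,suppress=True)
s=bot.observe();print({k:np.round(v,4) for k,v in s.items() if k in('clock','position','tool_rot','force','moment','grip_width')})
f=wf('w7');g=snap('scene','s7')
a=cv2.resize(g['frame'][100:220,100:220],(400,400),interpolation=2);b=cv2.resize(f['frame'][70:270,156:356],(400,400),interpolation=2)
cv2.imwrite('pics/c7.png',np.hstack([a,b]))
```

```text
{'clock': np.float64(8.85), 'position': array([ 0.4954, -0.1453,  0.1291]), 'tool_rot': array([-3.1415,  0.0002, -0.0281]), 'force': array([-0.2339,  0.887 , -3.1747]), 'moment': array([-0.0143,  0.022 ,  0.0002]), 'grip_width': np.float64(0.0152)}
```

View pics/c7.png

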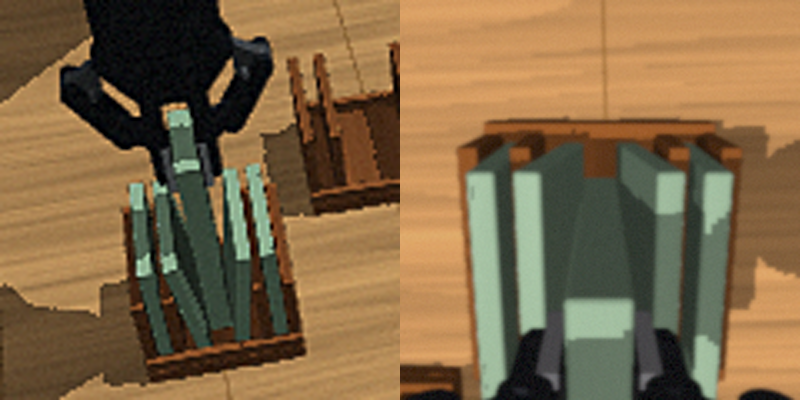

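The feet are being pushed apart with almost no force. I'll go down in 1 mm steps until it touches the floor.

Call:
{"name": "apply_moves", "arguments": {"commands": [{"travel":[0,0,0.001],"twist":[0,0,0],"claw":0},{"travel":[0,0,0.002],"twist":[0,0,0],"claw":0},{"travel":[0,0,0.003],"twist":[0,0,0],"claw":0},{"travel":[0,0,0.003],"twist":[0,0,0],"claw":0}]}}

```text
clock: 9.35
position: [0.4954, -0.1453, 0.1262]
tool_rot: [-3.142, 0.0, -0.028]
force: [-0.9, -0.2, -4.2]
grip_width: 0.0152
```

Call:
{"name": "apply_moves", "arguments": {"commands": [{"travel":[0,0,0.0005],"twist":[0,0,0],"claw":0},{"travel":[0,0,0.001],"twist":[0,0,0],"claw":0},{"travel":[0,0,0.001],"twist":[0,0,0],"claw":0}]}}

```text
clock: 9.65
position: [0.4957, -0.1454, 0.1258]
tool_rot: [3.141, -0.0, -0.028]
force: [-2.1, 1.0, 8.4]
grip_width: 0.0155
```

Floor contact: the vertical force went from -4 to +8 N at TCP height 0.1258, about the height expected. I'll check, then release.

Call:
{"name": "apply_moves", "arguments": {"commands": [{"travel":[0,0,0],"twist":[0,0,0],"claw":0},{"travel":[0,0,0],"twist":[0,0,0],"claw":0}], "force": 30}}

```text
clock: 9.85
position: [0.4957, -0.1454, 0.1259]
tool_rot: [3.141, -0.001, -0.028]
force: [-2.8, -0.1, 8.4]
grip_width: 0.0152
```

Run:
```python
from h import *
np.set_printoptions(precision=4,suppress=True)
s=bot.observe();print({k:np.round(v,4) for k,v in s.items() if k in('clock','position','tool_rot','force','moment','grip_width')})
f=wf('w8');g=snap('scene','s8')
a=cv2.resize(g['frame'][100:220,100:220],(400,400),interpolation=2);b=cv2.resize(f['frame'][70:270,156:356],(400,400),interpolation=2)
cv2.imwrite('pics/c8.png',np.hstack([a,b]))
```

```text
{'clock': np.float64(9.85), 'position': array([ 0.4957, -0.1454,  0.1259]), 'tool_rot': array([ 3.1414, -0.0006, -0.0282]), 'force': array([-2.7871, -0.1156,  8.4052]), 'moment': array([0.2181, 0.6887, 0.054 ]), 'grip_width': np.float64(0.0152)}
```

View pics/c8.png

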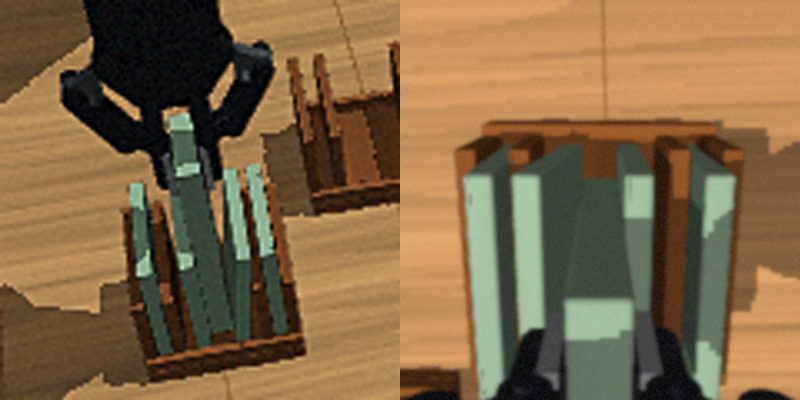

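The tall tile stands on the floor with a middle tile on each side. The right-hand tile (-y) has straightened up against it. Next: release, then retreat straight up.

Call:
{"name": "apply_moves", "arguments": {"commands": [{"travel":[0,0,0],"twist":[0,0,0],"claw":0.018},{"travel":[0,0,0],"twist":[0,0,0],"claw":0.022},{"travel":[0,0,0],"twist":[0,0,0],"claw":0.03},{"travel":[0,0,0],"twist":[0,0,0],"claw":0.045},{"travel":[0,0,0],"twist":[0,0,0],"claw":0.06},{"travel":[0,0,0],"twist":[0,0,0],"claw":0.06},{"travel":[0,0,0],"twist":[0,0,0],"claw":0.06}]}}

```text
clock: 10.65
position: [0.4955, -0.1453, 0.1253]
tool_rot: [-3.142, 0.0, -0.028]
force: [0.4, 0.9, -0.2]
grip_width: 0.0599
```

Run:
```python
from h import *
s=bot.observe();print({k:np.round(v,4) for k,v in s.items() if k in('clock','position','tool_rot','force','moment','grip_width')})
f=wf('w9');g=snap('scene','s9')
a=cv2.resize(g['frame'][100:220,100:220],(400,400),interpolation=2);b=cv2.resize(f['frame'][70:330,126:386],(400,400),interpolation=2)
cv2.imwrite('pics/c9.png',np.hstack([a,b]))
```

```text
{'clock': np.float64(10.65), 'position': array([ 0.4955, -0.1453,  0.1253]), 'tool_rot': array([-3.1416e+00,  1.0000e-04, -2.8100e-02]), 'force': array([ 0.4004,  0.9058, -0.2098]), 'moment': array([-0.0133, -0.0325, -0.0296]), 'grip_width': np.float64(0.0599)}
```

View pics/c9.png

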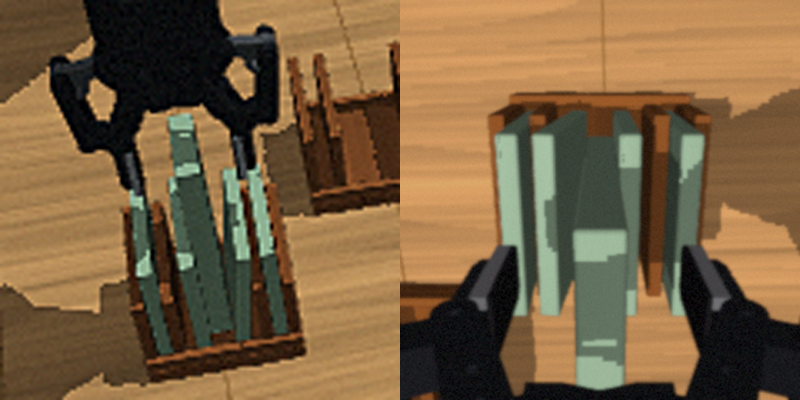

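The tall tile stands free with the fingers clear on both sides. Retreating up.

Call:
{"name": "apply_moves", "arguments": {"commands": [{"travel":[0,0,-0.01],"twist":[0,0,0],"claw":0.06},{"travel":[0,0,-0.03],"twist":[0,0,0],"claw":0.06},{"travel":[0,0,-0.06],"twist":[0,0,0],"claw":0.06},{"travel":[0,0,-0.09],"twist":[0,0,0],"claw":0.06},{"travel":[0,0,-0.12],"twist":[0,0,0],"claw":0.06},{"travel":[-0.04,0,-0.14],"twist":[0,0,0],"claw":0.06},{"travel":[-0.07,0,-0.14],"twist":[0,0,0],"claw":0.06},{"travel":[-0.07,0,-0.14],"twist":[0,0,0],"claw":0.06},{"travel":[-0.07,0,-0.14],"twist":[0,0,0],"claw":0.06}]}}

```text
clock: 11.65
position: [0.4256, -0.1435, 0.2663]
tool_rot: [3.141, -0.002, -0.028]
force: [0.3, -0.2, 0.2]
grip_width: 0.0599
```

Run:
```python
from h import *
np.set_printoptions(precision=4,suppress=True)
print(bot.observe()['clock'],bot.observe()['position'])
f=wf('w10');g=snap('scene','s10')
a=cv2.resize(g['frame'][100:220,100:220],(400,400),interpolation=2);b=cv2.resize(f['frame'][20:280,126:386],(400,400),interpolation=2)
cv2.imwrite('pics/c10.png',np.hstack([a,b]))
for z in(.16,.095):
  for o in tops(f,(126,386,0,280),z,125,60):print(z,o)
```

```text
11.65 [ 0.4256 -0.1435  0.2663]
0.16 (array([ 0.4968, -0.1767]), np.float64(-1.5344160992569793), array([0.0712, 0.0077]), 695, (np.float64(290.33237410071945), np.float64(110.75971223021583)))
0.16 (array([ 0.4957, -0.1469]), np.float64(-2.9644509245743333), array([0.0669, 0.0196]), 1420, (np.float64(257.14859154929576), np.float64(113.00985915492957)))
0.16 (array([ 0.4982, -0.1259]), np.float64(-1.5562974685562123), array([0.0702, 0.0076]), 690, (np.float64(233.66376811594202), np.float64(110.74202898550725)))
0.16 (array([ 0.4987, -0.1136]), np.float64(-1.5784351584937997), array([0.0695, 0.0072]), 650, (np.float64(219.82615384615386), np.float64(110.58307692307692)))
0.095 (array([ 0.4958, -0.1848]), np.float64(-1.5344160992569789), array([0.0897, 0.0097]), 695, (np.float64(290.33237410071945), np.float64(110.75971223021583)))
0.095 (array([ 0.4945, -0.1473]), np.float64(-2.9644509245743325), array([0.0843, 0.0247]), 1420, (np.float64(257.14859154929576), np.float64(113.00985915492957)))
0.095 (array([ 0.4976, -0.1209]), np.float64(-1.556297468556214), array([0.0884, 0.0096]), 690, (np.float64(233.66376811594202), np.float64(110.74202898550725)))
0.095 (array([ 0.4982, -0.1053]), np.float64(-1.5784351584937995), array([0.0876, 0.0091]), 650, (np.float64(219.82615384615386), np.float64(110.58307692307692)))
```

View pics/c10.png

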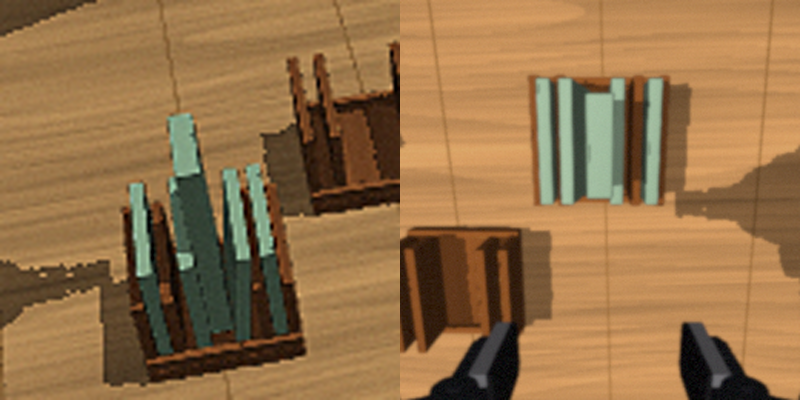

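The tall tile's top is at about (-0.001, 0.000) in the rack frame. The -y tile is near-upright at y ≈ -0.015, and the +y tile's top is at y ≈ +0.024, leaning about 8°. The hand is clear of everything, so I'll hand the job in.

```bash
python3 -c "
from workcell import bot
print(bot.job_done())"
```

```text
the job is handed in; nothing more can be done
None
```

I took the tall tile out of its foot and lowered it into the centre bay of the right-hand rack. I released it once the wrist force showed it touching the floor, then retreated and handed the job in at about 12 s. No verdict was reported.

- **Tall tile:** in the last pictures it stands upright and parallel, within about 2 mm of the rack's centre. Its height was judged only from the floor contact (TCP at 0.1258 m, force from -4 to +8 N).
- **Middle tiles:** both are still standing. The +y tile leans about 8°, and the -y tile has straightened up next to the tall one, with its top about 15 mm from the centre.
- **What disagreed:** the top and scene cameras differed by about 4–7 mm along x, so I used values between them that the wrist camera confirmed. In the final automatic measurement the tall tile and the -y tile merged into one blob, so I worked out their positions from the picture by hand.

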